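# Put a bottle stopper away in the slide-top box

## Robot

A 7-joint arm with a two-finger parallel gripper is mounted at the origin on a cart in front of the work surface, level with it; the furniture and walls round the work are solid. World frame = base frame: x ahead of the robot, y to its left, z up, the work surface at z = 0. Lengths are in m, angles in rad, forces in N, time in s.
With the tool pointing down it reaches from about 0.4 to 0.85 m from the base axis. Payload 4.5 kg.
Tool frame: the origin (TCP) lies midway between the tips of the shut fingers; the grasp point (between the pads) lies 19 mm behind it; z points along the fingers, y is the direction in which the jaws open and shut (so a half turn about z gives the same grasp; the last joint's range is limited). The gripper opens to 85 mm and grips with 20 to 120 N. Pads are 22 mm wide; open, the fingers measure 114 mm over their backs; the gripper's body (76 mm by 85 mm) begins 54 mm behind the grasp point. The pads swing forward as they close: fully open they stand 13 mm farther back than shut.
Start: joints at [1.344, 0.689, -0.195, 1.565, 0.157, 0.902, -0.215], TCP at [0.161, -0.604, 0.231] pointing down, gripper open.
Joint ranges: [-3.01, 3.01], [-0.46, 2.08], [-1.47, 1.51], [0.13, 2.56], [-1, 4.14], [0.04, 2.09], [-2.66, 2.66]. Speed limits (rad/s): [2.57, 2.57, 3.14, 3.14, 3.14, 3.14, 3.14].

## Interface

Orientations are given as a rotation vector (axis times angle).
In Python, from bench import arm, vision gives the robot as it stands.
- The arm moves only by the tool drive_tool, never from a script. Its arguments are lists of equal length, an entry for each row: "linear": the shift along the world's x, y, z in mm, a list of three; "twist": the turn, a rotation vector about the world's x, y, z in rad, a list of three; "grip": the closure, from 0 (fully open) to 1 (shut). In form: {"linear": [[tx, ty, tz], ...], "twist": [[ax, ay, az], ...], "grip": [grip, ...]}. A call has 1 to 20 rows; each row shifts and turns the commanded pose from where the row before left it; what a row does not reach is not made up. A row lasts 1/10 s, in which the tool goes at most 50 mm and 8.59 degrees, less where a joint would pass 70% of its speed; a pose out of reach is approached as far as the arm can. A call is refused whole if a number of a shift passes 50 or a number of a turn 0.15, either way. A call with a gripper value outside its range is refused whole. The fingers move at their own pace and stop on an object; "squeeze" is the grip in N (left out, the last holds). Time passes only in rows, so rows that do not move let the fingers close. It gives the time, the measured TCP pose, the force and the opening at its end, in the units of the state.
- arm.state(): the state, without advancing time (a new reading comes with each control period).
- vision.grab_frame(name): name is "side" or "top"; returns a dict with "color" (384x512x3 uint8, red, green, blue), "fx", "fy", "cx", "cy" (pixels), "extrinsics" (4x4, takes a point from camera to world coordinates). Camera axes: x right, y down, z forward; pixel columns grow to the right and rows downward; lengths in m; the calibration is good to about 2 mm. A picture is of the moment at which its call begins. There is no depth.
- arm.sign_off(): hands the job in, once; it reports no verdict.
Trained networks look in the newest picture that a camera, given by its name, has taken for a name from the list of things; names that differ only in an ending like _2 or _b are one class to them, and where a whole thing is asked for, a point or a joint stands for the part that bears it (a point fixed in the world has none). Each returns a list of dicts, best first, with "conf" (0 to 1); they miss things now and then, are a little off and sometimes report something else, mostly with a low value. They report only what shows in the picture. A call takes as long as a camera call. They do not tell look-alikes from the thing itself.
- vision.spot_in(camera, query): "extent" ([centre column, centre row, width, height] in pixels, round what is visible of it).
- vision.spot_point(camera, query): "location" ([column, row] in pixels: a listed point, or the origin of a listed thing).
The state is a dict: "t": time; "joint_pos": joint angles; "qd": joint speeds; "effort": joint torques, N m; "position": TCP position; "tcp_rot": TCP orientation; "ft_force": force on the tool from outside, world axes, zero at the start; "moment": the same for the moment, N m; "grip_width": finger opening in m.
Only numpy, scipy, OpenCV 4.12 (cv2) and the standard library are available. Lean on these libraries where they do the work, as an engineer would, in place of code of your own. Each camera call takes 0.05 s, during which the arm holds its last target.

## Task

Draw the lid of the wooden slide-top box back over its end ridge without pulling it out of its channel, and lay the longer of the two bottle stoppers inside the box. Then slide the lid fully home again, past the ridge and against the end wall, and leave the other loose things where they are.

Things in the scene. Friction and masses are not known exactly. Their poses are not given: they have to be found in the camera images.
- slide_box: plain wooden box, 110 wide (x) x 230 long (y) x 61.5 mm high, fixed to the worktop. Origin under its centre, z up. Mouth at +y (end wall only 45 mm high, the lid passes over it), blind at -y (full wall). Lid grooves along y in both side walls: ledge at z = 46, lips at z = 55.5 to 61.5 mm; clear top between the lips 86 mm wide. End walls 8, side walls 12, floor 6 mm thick.
- ridge (a joint): sprung polished brass ridge inside the blind end, lying 50 mm long across the box at y = -95.5 mm in its frame on a dark block 44 mm wide and 36 mm high that reaches to y = -91 mm. Value: how far it is pressed down, 0 (up, 3.5 mm above the ledge) to 0.006 m. The lid presses it down when forced over it.
- lid: loose waxed wooden lid, 101 x 221.5 (y) x 8 mm, 0.12 kg, in the box's grooves with 1.5 mm play; starts shut. Origin on its underside, axes as the box's; home = at (0, 0, 46 mm) in the box's frame. Opens to the box's +y. The ridge resists with about 10 N, either way, at 2 to 12 mm open; the rest runs freely. 110 mm out uncovers y = -90 to 0 mm; beyond 150 mm it may tip out.
- lid_grip (a point): middle of the top of the dark grip bar on the lid: bar 60 (x) x 12 (y) x 24 mm high, on the lid's upper face near its +y end (bar centre at y = 95 mm in the lid's frame). The bar's top is 78 mm above the worktop; axes as the lid's.
- box_floor (a point): point on the inner floor (6 mm above the worktop), on the box's centre line at y = -45 mm in the box's frame: middle of the part uncovered when the lid is drawn out 110 mm. Keep wrists clear of the wall cabinet behind the work: underside about 0.48 m above the worktop, front near x = 0.55 m.
- long_stopper: the longer bottle stopper, lying on its side: 62 mm long along its own y, 26 mm across (x), 27 mm high, knob with flat facets at one end and a tapered plug at the other. Origin under its middle. 0.06 kg. (mass varies a little)
- short_stopper: the shorter bottle stopper, lying on its side: 48 mm long along its own y, 29 mm across and high, with a flat disc for a knob. Origin under its middle. To be left alone.
- jigger: hourglass-shaped brass measure, 47 mm across, 100 mm high, standing. Origin under its centre. To be left alone.
- matchbox: matchbox 37 x 56 x 16 mm lying flat. Origin under its centre. To be left alone.
- bottle_opener: flat brass bottle opener 38 x 142 (y) x 8 mm lying flat. Origin under its centre. To be left alone.
There are look-alikes about, which are no part of the job. What is shaped like the long_stopper but blue is not meant.

How it is judged:
By the outcome, as a careful person would: the job done as asked, in the order asked, and still so for the second after the job is handed in, with the robot touching nothing.
It also fails if it takes over 62 s, if anything falls off the work surface, if the arm or the gripper's body presses on something with over 40 N, if the wrist force passes 120 N, or if a joint passes its speed limit or range.

## Working session

There is one attempt and no reset: what is moved stays moved. The work goes in short steps, Python scripts to look and compute and a tool call to move; the robot and the scene stay as the last step left them, time stands still between calls to the robot, and variables do not carry over. Pictures are saved under pics/ and viewed, and the job is handed in when it is done.

Besides the shell and the picture viewer there is one more tool, called after ">>>" as name(argument=value, ...), one argument or row to a line, values as JSON. drive_tool: Moves the arm, as the interface text tells. Its arguments: {"type":"object","properties":{"linear":{"type":"array","items":{"type":"array","items":{"type":"number"}}},"twist":{"type":"array","items":{"type":"array","items":{"type":"number"}}},"grip":{"type":"array","items":{"type":"number"}},"squeeze":{"type":"number"}},"required":["linear","twist","grip"]}

```bash
mkdir -p pics; cat > h.py <<'E'
import numpy as np, cv2
from bench import arm, vision
def grab(cam,fn=None):
    f=vision.grab_frame(cam)
    if fn: cv2.imwrite('pics/'+fn,cv2.cvtColor(f['color'],cv2.COLOR_RGB2BGR))
    return f
def ray(f,uv):
    E=np.array(f['extrinsics']);d=E[:3,:3]@np.array([(uv[0]-f['cx'])/f['fx'],(uv[1]-f['cy'])/f['fy'],1]);return E[:3,3],d/np.linalg.norm(d)
def onz(f,uv,z):
    o,d=ray(f,uv);return o+d*(z-o[2])/d[2]
def proj(f,p):
    E=np.linalg.inv(np.array(f['extrinsics']));c=E[:3,:3]@np.array(p)+E[:3,3];return np.array([f['fx']*c[0]/c[2]+f['cx'],f['fy']*c[1]/c[2]+f['cy']])
def tri(fa,a,fb,b):
    o1,d1=ray(fa,a);o2,d2=ray(fb,b);A=np.stack([d1,-d2],1);s=np.linalg.lstsq(A,o2-o1,rcond=None)[0]
    p,q=o1+s[0]*d1,o2+s[1]*d2;return (p+q)/2,np.linalg.norm(p-q)
E
python3 - <<'E'
from h import *
np.set_printoptions(precision=4,suppress=True)
F={c:grab(c,c+'0.png') for c in('side','top')}
s=arm.state();print(s['t'],s['position'],s['tcp_rot'],s['grip_width'],s['ft_force'])
for c in F:
    print(c,F[c]['extrinsics'],F[c]['fx'])
for q in ['slide_box','lid','lid_grip','long_stopper','short_stopper','jigger','matchbox','bottle_opener','box_floor']:
    for c in F:
        for r in vision.spot_point(c,q)[:3]:
            print(q,c,round(r['conf'],2),np.round(r['location']),onz(F[c],r['location'],{'lid_grip':.078,'lid':.046,'box_floor':.006}.get(q,0)))
E
python3 -c "
import cv2
for c in('side','top'):
  i=cv2.imread('pics/%s0.png'%c);cv2.imwrite('pics/%s0b.png'%c,cv2.resize(i,(800,600),interpolation=cv2.INTER_CUBIC))"
```

```text
0.1 [ 0.161  -0.6033  0.2306] [-3.1133 -0.4085  0.0005] 0.0853858146473155 [-0.2655  0.5432  0.1085]
side [[ 0.8928 -0.2818  0.3514  0.0283]
 [-0.4502 -0.5303  0.7184 -0.9567]
 [-0.0161 -0.7996 -0.6003  0.8264]
 [ 0.      0.      0.      1.    ]] 463.1317740820053
top [[-0.0074 -0.9946  0.1037  0.3462]
 [-1.      0.0076  0.0016 -0.0567]
 [-0.0024 -0.1037 -0.9946  1.0746]
 [ 0.      0.      0.      1.    ]] 418.58957867809227
lid top 0.87 [179. 186.] [0.4664 0.1301 0.046 ]
lid_grip top 0.96 [131. 193.] [0.4479 0.2391 0.078 ]
long_stopper side 0.48 [299. 252.] [ 0.4858 -0.2449  0.    ]
long_stopper top 0.68 [314. 228.] [ 0.3611 -0.208   0.    ]
long_stopper top 0.45 [327. 184.] [ 0.4764 -0.2427  0.    ]
short_stopper side 0.6 [315. 282.] [ 0.4671 -0.3481  0.    ]
short_stopper top 0.7 [369. 191.] [ 0.4556 -0.3515  0.    ]
jigger side 0.81 [320. 233.] [ 0.5713 -0.2073 -0.    ]
jigger top 0.61 [315. 139.] [ 0.5933 -0.2153  0.    ]
matchbox side 0.82 [304. 215.] [ 0.5751 -0.1238  0.    ]
matchbox top 0.75 [280. 150.] [ 0.564 -0.124  0.   ]
bottle_opener side 0.56 [264. 306.] [ 0.3296 -0.3537  0.    ]
bottle_opener top 0.97 [369. 236.] [ 0.3402 -0.3468  0.    ]
```

View pics/side0b.png

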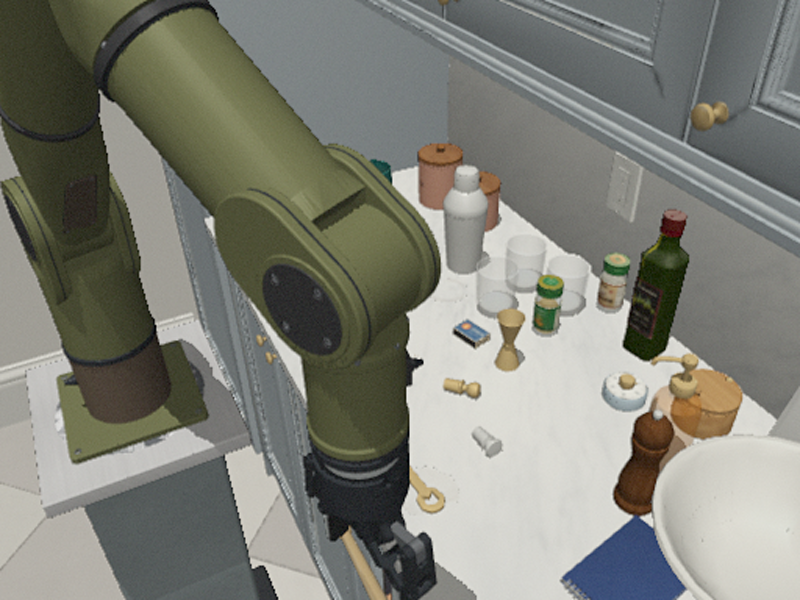

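View pics/top0b.png

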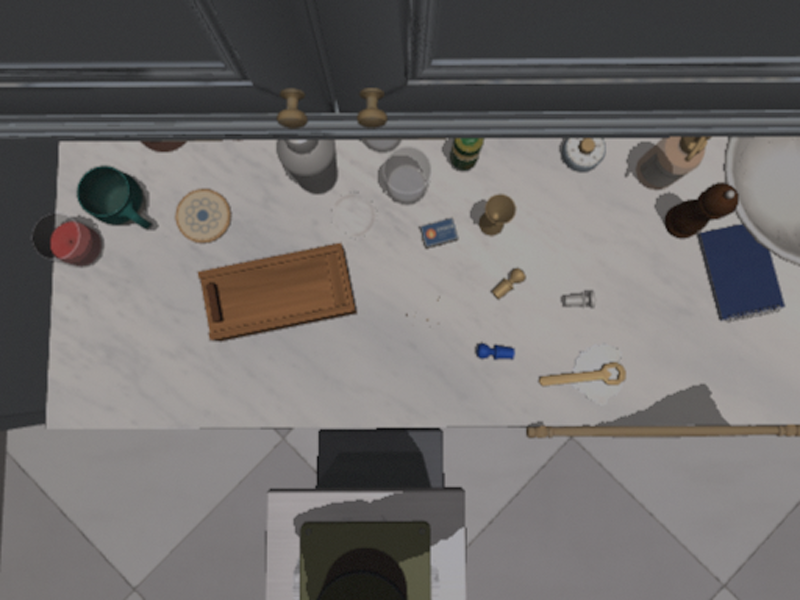

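```bash
python3 - <<'E'
from h import *
f=grab('top')
i=cv2.cvtColor(f['color'],cv2.COLOR_RGB2BGR)
a=cv2.resize(i[145:225,115:240],None,fx=6.4,fy=6.4,interpolation=cv2.INTER_CUBIC);cv2.imwrite('pics/boxz.png',a)
b=cv2.resize(i[160:240,295:395],None,fx=7,fy=7,interpolation=cv2.INTER_CUBIC);cv2.imwrite('pics/stz.png',b)
E
```

```text
(no output)
```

View pics/boxz.png

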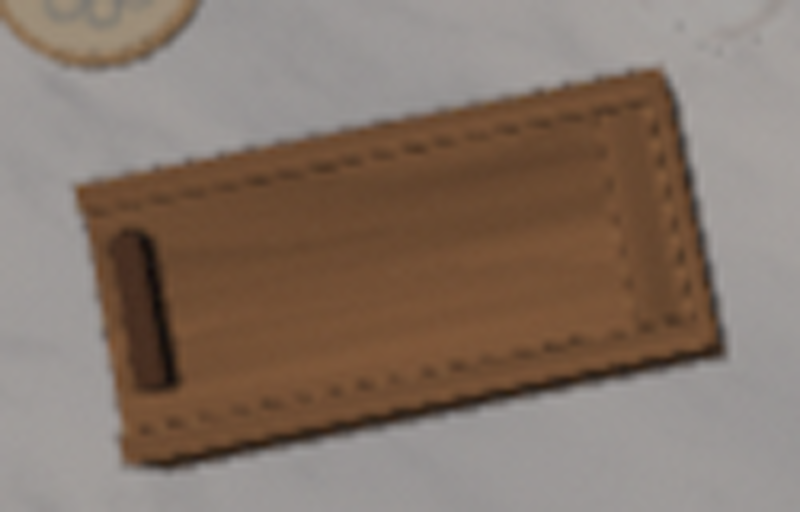

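View pics/stz.png

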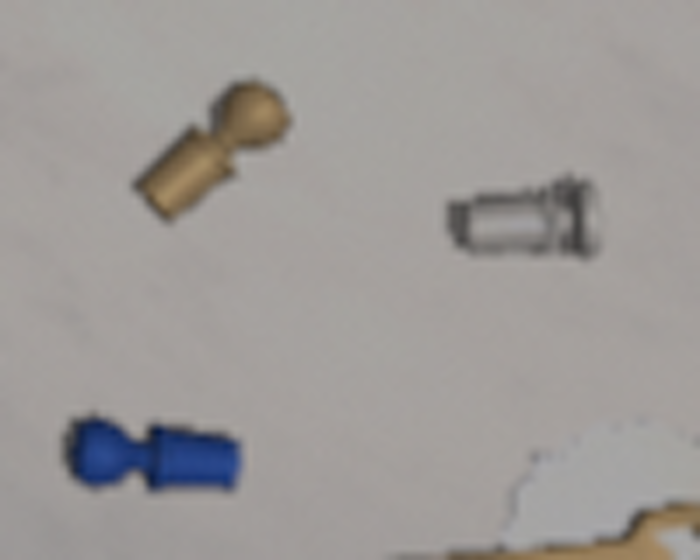

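```bash
python3 - <<'E'
from h import *
from scipy.optimize import least_squares
np.set_printoptions(precision=4,suppress=True)
f=grab('top')
C=np.array([[78,186],[662,68],[722,350],[125,458]])/6.4+[115,145]
M=np.array([[.055,.115],[.055,-.115],[-.055,-.115],[-.055,.115]])
def w(p): c,s=np.cos(p[2]),np.sin(p[2]);return M@np.array([[c,s],[-s,c]])+p[:2]
W=np.array([onz(f,c,.0615)[:2] for c in C]);print(W, [np.linalg.norm(W[i]-W[(i+1)%4]) for i in range(4)])
r=least_squares(lambda p:(w(p)-W).ravel(),[.46,.13,.19]);print('box',r.x,np.abs(r.fun).max())
# yaw from long edges
for a,b in((1,0),(2,3)):
  d=W[b]-W[a];print('yaw',np.arctan2(-d[0],d[1]))
B=np.array([[132,232],[158,388]])/6.4+[115,145]
b=[onz(f,x,.078) for x in B];print('bar',b)
p=r.x;y=np.array([-np.sin(p[2]),np.cos(p[2])]);print('bar from box',p[:2]+.095*y,'floor',p[:2]-.045*y)
hsv=cv2.cvtColor(f['color'],cv2.COLOR_RGB2HSV)
m=np.zeros(hsv.shape[:2],np.uint8);sub=hsv[168:195,310:340];m[168:195,310:340]=((sub[...,1]>80))*255
v,u=np.nonzero(m);P=np.array([onz(f,(a,b),.0135)[:2] for a,b in zip(u,v)])
print(len(u),P.mean(0));rect=cv2.minAreaRect((P*1000).astype(np.float32));print(rect)
e,V=np.linalg.eigh(np.cov(P.T));print(V[:,1],e)
ax=V[:,1]*np.sign(-V[1,1]);t=(P-P.mean(0))@ax
for k in np.arange(-.036,.036,.006):
  q=P[(t>=k)&(t<k+.006)]
  if len(q): s=(q-P.mean(0))@np.array([-ax[1],ax[0]]);print(round(k,3),len(q),s.min(),s.max())
E
```

```text
[[0.496  0.2551]
 [0.54   0.032 ]
 [0.4312 0.009 ]
 [0.392  0.2348]] [np.float64(0.22742063191367953), np.float64(0.11111930586790661), np.float64(0.2291601147683479), np.float64(0.10595222718474874)]
box [0.4648 0.1327 0.1865] 0.002564209068490475
yaw 0.19459883096610983
yaw 0.17209031202447503
bar [array([0.476 , 0.2293, 0.078 ]), array([0.4172, 0.2183, 0.078 ])]
bar from box [0.4472 0.2261] floor [0.4731 0.0885]
152 [ 0.4815 -0.2366]
((480.00030517578125, -237.4434356689453), (21.589397430419922, 58.536624908447266), 44.33526611328125)
[-0.6464  0.763 ] [0.     0.0003]
-0.03 16 -0.007176804279199523 0.007407640368357891
-0.024 15 -0.008329357501036435 0.007666341720631605
-0.018 15 -0.008074689612365297 0.008184122786086871
-0.012 17 -0.007819897697116893 0.008443202683769368
-0.006 18 -0.008973877084206024 0.00896174167097103
-0.0 9 -0.005134719034714711 0.005629470417375974
0.006 10 -0.006288536566267547 0.006405778951613808
0.012 18 -0.007954101190982677 0.008592118062331004
0.018 21 -0.011030733398706966 0.010780619369380696
0.024 13 -0.008854731942718463 0.009111613768310047
```

>>> drive_tool(
  linear=[
    [40,30,2],
    [40,32,2],
    [40,32,2],
    [40,32,2],
    [40,32,2],
    [40,32,2],
    [40,32,2],
    [6,48,0],
    [0,48,0],
    [0,48,0],
    [0,48,0],
    [0,48,0],
    [0,48,0],
    [0,48,0],
    [0,48,0],
    [0,48,0],
    [0,48,0],
    [0,48,0],
    [0,48,0],
    [0,28,0],
  ],
  twist=[
    [0,0,0],
    [0,0,0],
    [0,0,0],
    [0,0,0],
    [0,0,0],
    [0,0,0],
    [0,0,0],
    [0,0,0],
    [0,0,0],
    [0,0,0],
    [0,0,-0.0745],
    [0,0,0],
    [0,0,0],
    [0,0,0],
    [0,0,0],
    [0,0,0],
    [0,0,0],
    [0,0,0],
    [0,0,0],
    [0,0,0],
  ],
  grip=[0.55,0.55,0.55,0.55,0.55,0.55,0.55,0.55,0.55,0.55,0.55,0.55,0.55,0.55,0.55,0.55,0.55,0.55,0.55,0.55],
  squeeze=60,
)

```text
t: 3.1
position: [0.4408, 0.2224, 0.2453]
tcp_rot: [-3.124, -0.3, -0.002]
ft_force: [0.1, 0.0, -0.5]
grip_width: 0.0387
```

```bash
cat > look.py <<'E'
from h import *
import sys
np.set_printoptions(precision=4,suppress=True)
tag=sys.argv[1]
s=arm.state();print(s['t'],s['position'],s['tcp_rot'],s['grip_width'],s['ft_force'],s['joint_pos'])
a=[]
for c in('side','top'):
    f=grab(c);i=cv2.cvtColor(f['color'],cv2.COLOR_RGB2BGR);a.append(i)
    for q in sys.argv[2:]:
        for r in vision.spot_point(c,q)[:2]:print(c,q,round(r['conf'],2),np.round(r['location'],1),onz(f,r['location'],{'lid_grip':.078,'lid':.046,'box_floor':.006}.get(q,0)))
    cv2.imwrite('pics/%s_%s.png'%(tag,c),cv2.resize(i,(800,600),interpolation=cv2.INTER_CUBIC))
E
python3 look.py a lid_grip slide_box
```

```text
3.1 [0.4408 0.2224 0.2453] [-3.1245 -0.2999 -0.002 ] 0.03867128124248139 [ 0.0668  0.0253 -0.5042] [-0.4916  0.497  -0.1036  1.9405  0.0733  0.7052 -2.0179]
side lid_grip 0.85 [213.  145.7] [0.4469 0.2159 0.078 ]
side slide_box 0.63 [231.1 177.8] [0.4675 0.1342 0.    ]
top lid_grip 0.92 [133.3 195.1] [0.4426 0.2341 0.078 ]
```

View pics/a_side.png

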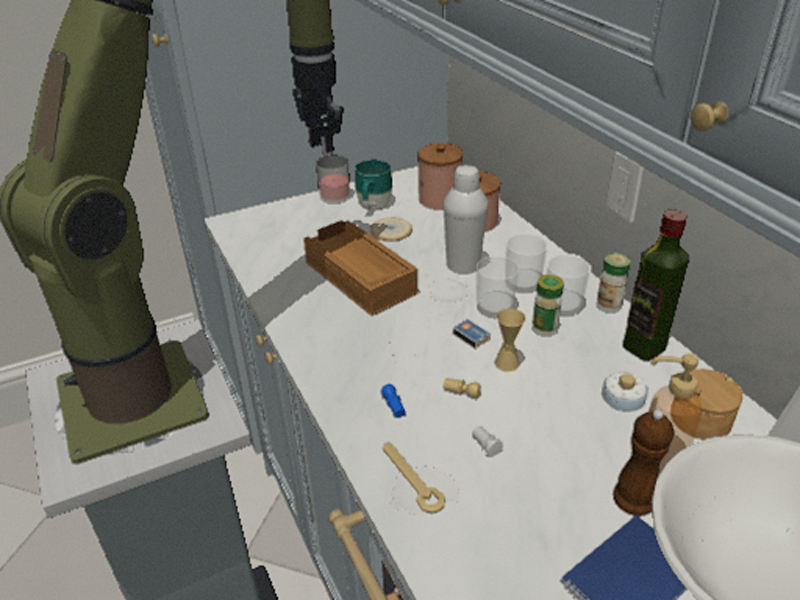

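View pics/a_top.png

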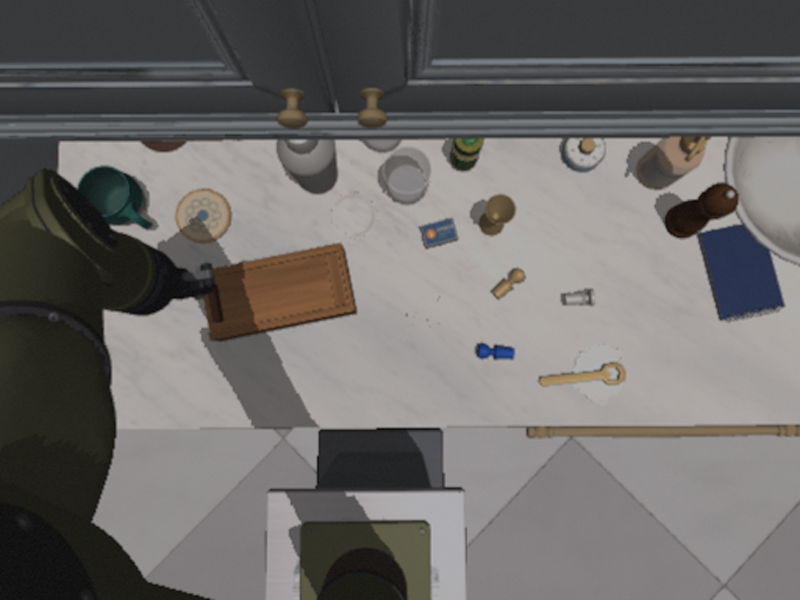

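>>> drive_tool(
  linear=[
    [6,3,-45],
    [0,0,-45],
    [0,0,-45],
    [0,0,-25],
    [0,0,-15],
    [0,0,-10],
    [0,0,0],
  ],
  twist=[
    [0,0,0],
    [0,0,0],
    [0,0,0],
    [0,0,0],
    [0,0,0],
    [0,0,0],
    [0,0,0],
  ],
  grip=[0.55,0.55,0.55,0.55,0.55,0.55,0.55],
)

```text
t: 4.1
position: [0.4471, 0.2189, 0.0593]
tcp_rot: [3.127, 0.289, -0.002]
ft_force: [-0.1, -0.5, 0.1]
grip_width: 0.0383
```

```bash
python3 - <<'E'
from h import *
f=grab('side');i=cv2.cvtColor(f['color'],cv2.COLOR_RGB2BGR)
cv2.imwrite('pics/g1.png',cv2.resize(i[100:210,160:300],None,fx=5,fy=5,interpolation=cv2.INTER_CUBIC))
E
```

```text
(no output)
```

View pics/g1.png

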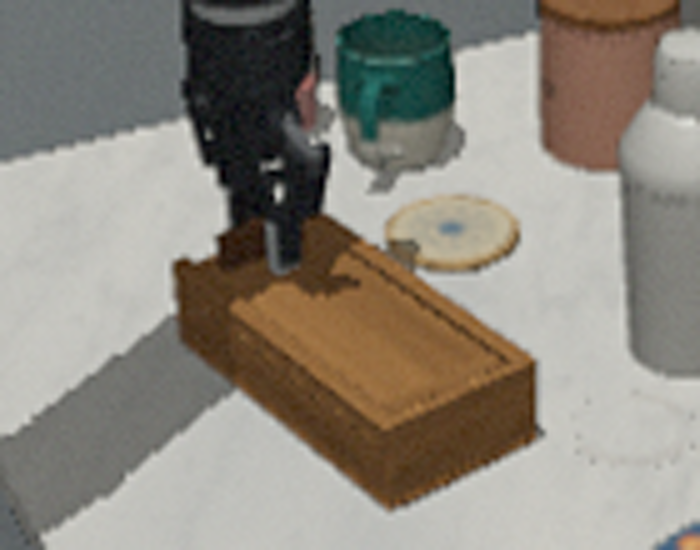

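>>> drive_tool(
  linear=[
    [0,6,0],
    [0,0,0],
    [0,0,0],
    [0,0,0],
    [0,0,0],
    [0,0,0],
  ],
  twist=[
    [0,0,0],
    [0,0,0],
    [0,0,0],
    [0,0,0],
    [0,0,0],
    [0,0,0],
  ],
  grip=[0.55,1,1,1,1,1],
  squeeze=60,
)

```text
t: 4.75
position: [0.4479, 0.2293, 0.0611]
tcp_rot: [-3.123, -0.296, -0.005]
ft_force: [-0.3, 5.1, 6.5]
grip_width: 0.0109
```

>>> drive_tool(
  linear=[
    [0,0,1],
    [-1,5,0],
    [-1,5,0],
    [-1,5,0],
    [-1,5,0],
    [-1,5,0],
  ],
  twist=[
    [0,0,0],
    [0,0,0],
    [0,0,0],
    [0,0,0],
    [0,0,0],
    [0,0,0],
  ],
  grip=[1,1,1,1,1,1],
)

```text
t: 5.35
position: [0.4431, 0.2504, 0.0612]
tcp_rot: [3.127, 0.289, 0.002]
ft_force: [0.2, -1.0, 0.6]
grip_width: 0.0107
```

>>> drive_tool(
  linear=[
    [-3,16,0],
    [-3,16,0],
    [-3,16,0],
    [-3,16,0],
    [-3,16,0],
    [-2,12,0],
    [0,0,0],
    [0,0,0],
  ],
  twist=[
    [0,0,0],
    [0,0,0],
    [0,0,0],
    [0,0,0],
    [0,0,0],
    [0,0,0],
    [0,0,0],
    [0,0,0],
  ],
  grip=[1,1,1,1,1,1,1,1],
)

```text
t: 6.15
position: [0.425, 0.3435, 0.0609]
tcp_rot: [3.128, 0.293, -0.0]
ft_force: [-0.1, -0.6, 0.3]
grip_width: 0.0105
```

```bash
python3 look.py b lid_grip box_floor lid
```

```text
6.15 [0.425  0.3435 0.0609] [ 3.1276  0.293  -0.0003] 0.010523823622251547 [-0.1446 -0.5678  0.3239] [-0.7495  0.8522 -0.0247  1.9317  0.0533  0.3586 -2.1997]
side lid_grip 0.6 [189.7 128.7] [0.4198 0.3524 0.078 ]
side box_floor 0.87 [240.6 181.9] [0.4811 0.0929 0.006 ]
side box_floor 0.39 [302.7 211.8] [ 0.5735 -0.1174  0.006 ]
side lid 0.97 [211.2 151.3] [0.4467 0.237  0.046 ]
top lid_grip 0.82 [ 84.3 203.4] [0.4236 0.3508 0.078 ]
top lid_grip 0.44 [322.9 184.4] [ 0.4649 -0.22    0.078 ]
top box_floor 0.73 [194.8 185.1] [0.4742 0.0975 0.006 ]
top lid 0.8 [129.7 195.8] [0.444  0.2523 0.046 ]
```

View pics/b_side.png

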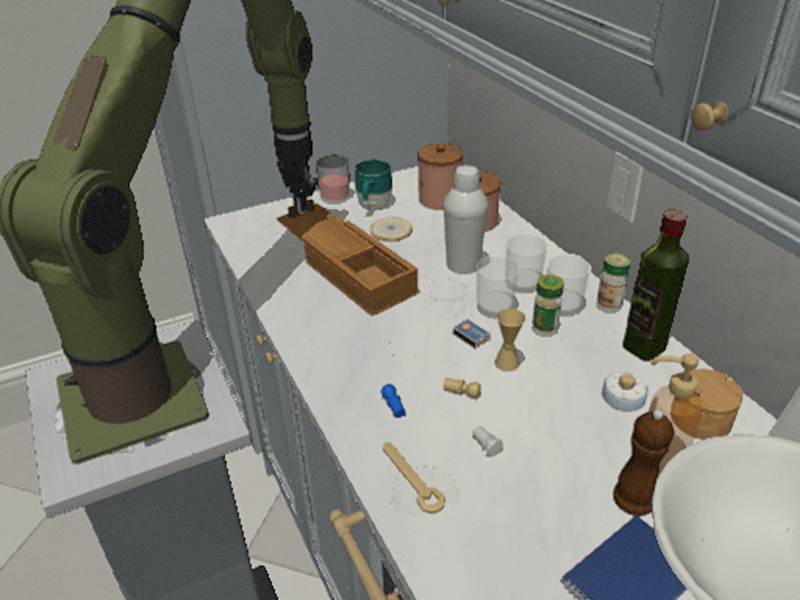

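View pics/b_top.png

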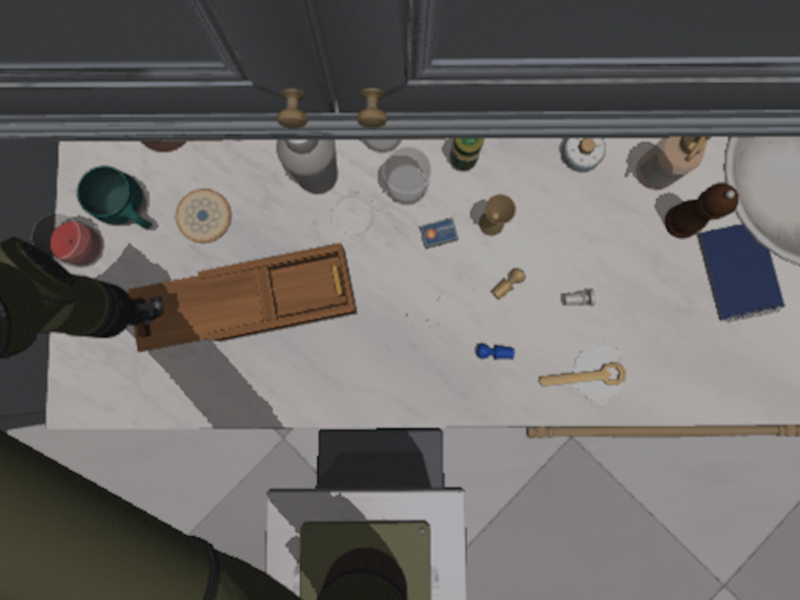

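>>> drive_tool(
  linear=[
    [0,0,0],
    [0,0,0],
    [0,0,10],
    [0,0,40],
    [2,0,45],
    [5,-40,45],
    [8,-45,0],
    [8,-45,0],
    [8,-45,0],
    [8,-45,0],
    [8,-45,0],
    [8,-45,0],
    [8,-45,0],
    [5,-45,0],
    [2,-45,0],
    [2,-45,0],
    [0,-45,0],
    [0,-45,0],
    [0,-10,0],
    [0,0,0],
  ],
  twist=[
    [0,0,0],
    [0,0,0],
    [0,0,0],
    [0,0,0],
    [0,0,0],
    [0,0,0],
    [0,0,0],
    [0,0,-0.1],
    [0,0,-0.1],
    [0,0,-0.1],
    [0,0,-0.1],
    [0,0,-0.1],
    [0,0,-0.1],
    [0,0,-0.1],
    [0,0,-0.1],
    [0,0,-0.1],
    [0,0,-0.1],
    [0,0,-0.054],
    [0,0,0],
    [0,0,0],
  ],
  grip=[0.5,0.5,0.5,0.5,0.5,0.5,0.5,0.5,0.5,0.5,0.5,0.5,0.5,0.5,0.5,0.5,0.5,0.5,0.5,0.5],
  squeeze=40,
)

```text
t: 8.55
position: [0.4958, -0.2421, 0.1938]
tcp_rot: [2.847, -1.326, 0.002]
ft_force: [0.4, 0.4, 0.3]
grip_width: 0.0426
```

```bash
python3 look.py c long_stopper lid_grip jigger; python3 - <<'E'
from h import *
s=arm.state();R=cv2.Rodrigues(np.array(s['tcp_rot']))[0];print(R[:,1],R[:,2],np.degrees(np.arctan2(R[1,1],R[0,1])))
for c in('side','top'):
  f=grab(c);i=cv2.cvtColor(f['color'],cv2.COLOR_RGB2BGR);u,v=map(int,proj(f,[.48,-.24,.02]));print(c,u,v)
  cv2.imwrite('pics/c_%sz.png'%c,cv2.resize(i[v-40:v+40,u-50:u+50],None,fx=7,fy=7,interpolation=cv2.INTER_CUBIC))
E
```

```text
8.55 [ 0.4958 -0.2421  0.1938] [ 2.8471 -1.3259  0.0016] 0.04262853135129633 [0.4317 0.3747 0.3254] [ 0.2831  0.6468  0.1445  1.8406 -0.1399  0.663  -1.9332]
side long_stopper 0.6 [298.  252.6] [ 0.4834 -0.2444 -0.    ]
side long_stopper 0.44 [253.1 259.9] [ 0.3718 -0.2148  0.    ]
side lid_grip 0.69 [194.3 131.9] [0.4258 0.3251 0.078 ]
side jigger 0.75 [322.9 235.4] [ 0.5739 -0.2197  0.    ]
top long_stopper 0.58 [325.2 182.4] [ 0.4793 -0.2389  0.    ]
top lid_grip 0.91 [ 89.7 203.5] [0.4232 0.3379 0.078 ]
top jigger 0.68 [316.8 144.1] [ 0.5802 -0.2195  0.    ]
[-7.61488386e-01 -6.48178489e-01 -2.89419934e-04] [-5.68020011e-05  5.13244369e-04 -9.99999867e-01] -139.59558981637107
side 296 246
top 326 181
```

View pics/c_sidez.png

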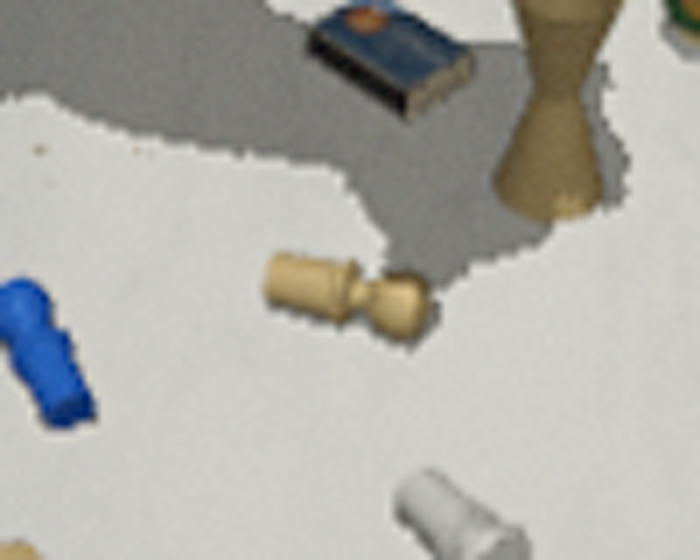

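View pics/c_top.png

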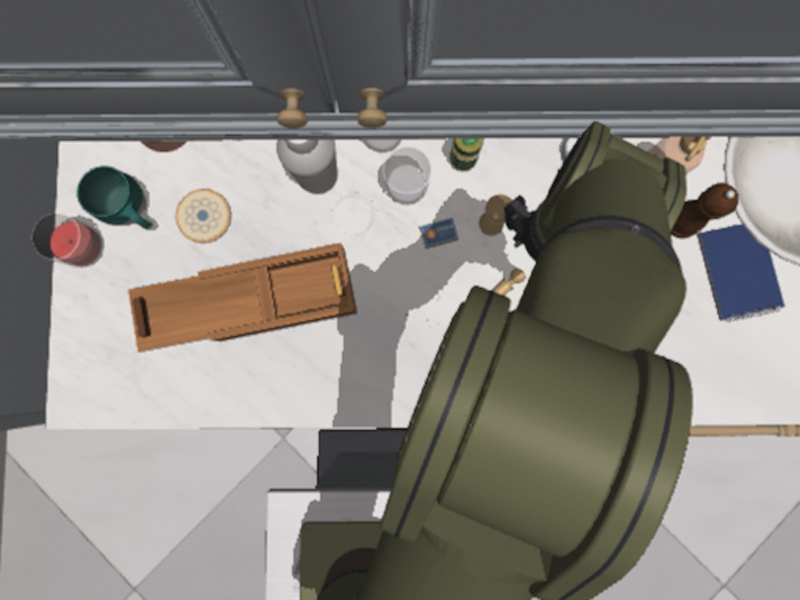

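```bash
python3 - <<'E'
from h import *
np.set_printoptions(precision=4,suppress=True)
fs=grab('side');ft=vision.grab_frame('top')
S={'ball':(402,305),'plugend':(267,279)};T={'ball':(252,115),'plugend':(153,198)}
for k in S:
  a=np.array(S[k])/7+[246,206];b=np.array(T[k])/7+[295,160]
  print(k,onz(fs,a,.0135),onz(ft,b,.0135),tri(fs,a,ft,b))
E
```

```text
ball [ 0.4934 -0.2531  0.0135] [ 0.4929 -0.2518  0.0135] (array([ 0.4935, -0.2522,  0.0125]), np.float64(0.000936973149697618))
plugend [ 0.4573 -0.2191  0.0135] [ 0.4627 -0.2149  0.0135] (array([ 0.4616, -0.215 ,  0.0086]), np.float64(0.0034282390814960634))
```

>>> drive_tool(
  linear=[
    [-5,-8,-45],
    [0,0,-45],
    [0,0,-45],
    [0,0,-25],
    [0,0,-15],
    [0,0,0],
    [0,0,0],
  ],
  twist=[
    [0,0,0],
    [0,0,0],
    [0,0,0],
    [0,0,0],
    [0,0,0],
    [0,0,0],
    [0,0,0],
  ],
  grip=[0.5,0.5,0.5,0.5,0.5,0.5,0.5],
)

```text
t: 9.85
position: [0.492, -0.2482, 0.0191]
tcp_rot: [2.85, -1.321, 0.002]
ft_force: [0.2, -0.0, 0.2]
grip_width: 0.0429
```

>>> drive_tool(
  linear=[
    [-1,-2,-10],
    [0,0,-4],
    [0,0,0],
  ],
  twist=[
    [0,0,0],
    [0,0,0],
    [0,0,0],
  ],
  grip=[0.5,0.5,0.5],
)

```text
t: 10.15
position: [0.4903, -0.2498, 0.0042]
tcp_rot: [2.85, -1.321, -0.0]
ft_force: [-1.4, -0.1, 0.5]
grip_width: 0.0426
```

```bash
python3 - <<'E'
from h import *
for c in('side',):
  f=grab(c);i=cv2.cvtColor(f['color'],cv2.COLOR_RGB2BGR);u,v=map(int,proj(f,[.48,-.24,.02]))
  cv2.imwrite('pics/d_%sz.png'%c,cv2.resize(i[v-40:v+40,u-50:u+50],None,fx=7,fy=7,interpolation=cv2.INTER_CUBIC))
E
```

```text
(no output)
```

View pics/d_sidez.png

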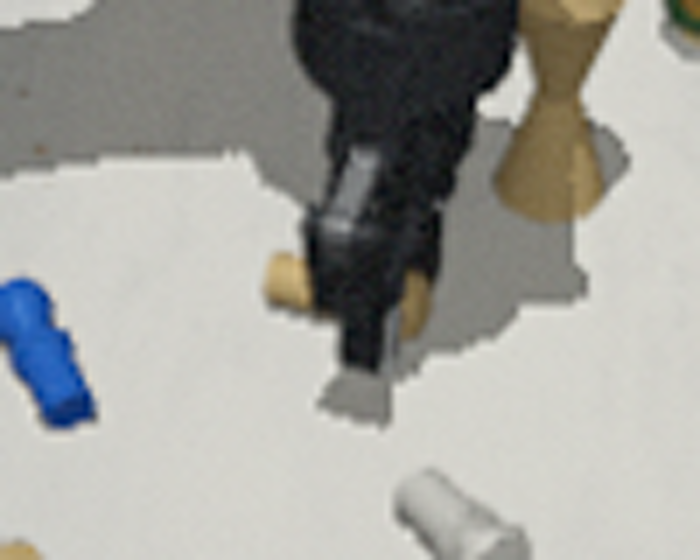

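>>> drive_tool(
  linear=[
    [0,0,0],
    [0,0,0],
    [0,0,0],
    [0,0,0],
    [0,0,0],
  ],
  twist=[
    [0,0,0],
    [0,0,0],
    [0,0,0],
    [0,0,0],
    [0,0,0],
  ],
  grip=[1,1,1,1,1],
  squeeze=40,
)

```text
t: 10.7
position: [0.4907, -0.2498, 0.0046]
tcp_rot: [-2.851, 1.321, -0.001]
ft_force: [0.3, 0.2, 4.6]
grip_width: 0.0241
```

>>> drive_tool(
  linear=[
    [0,0,10],
    [0,0,30],
    [0,0,40],
    [0,0,40],
    [0,0,40],
    [0,0,0],
  ],
  twist=[
    [0,0,0],
    [0,0,0],
    [0,0,0],
    [0,0,0],
    [0,0,0],
    [0,0,0],
  ],
  grip=[1,1,1,1,1,1],
)

```text
t: 11.3
position: [0.493, -0.2515, 0.1695]
tcp_rot: [2.85, -1.321, 0.016]
ft_force: [1.6, -0.4, -1.2]
grip_width: 0.0238
```

```bash
python3 look.py e box_floor
```

```text
11.3 [ 0.493  -0.2515  0.1695] [ 2.8498 -1.3213  0.0155] 0.023784006818944867 [ 1.6016 -0.4213 -1.2228] [ 0.3081  0.6813  0.1334  1.8658 -0.1492  0.5942 -1.904 ]
side box_floor 0.9 [243.4 182.9] [0.4864 0.0843 0.006 ]
side box_floor 0.57 [300.7 211.1] [ 0.5702 -0.1122  0.006 ]
top box_floor 0.62 [195.2 185.9] [0.4721 0.0964 0.006 ]
```

View pics/e_side.png

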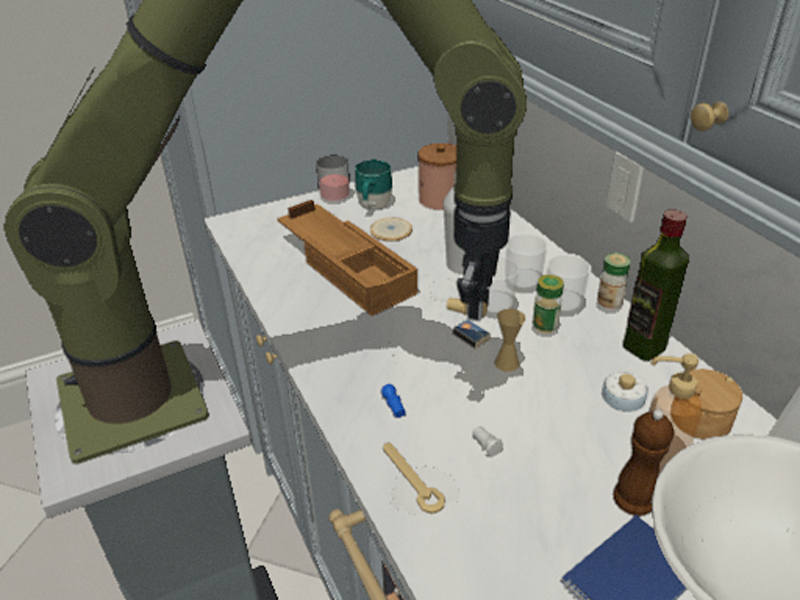

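>>> drive_tool(
  linear=[
    [-1,38,0],
    [-1,38,0],
    [-1,38,0],
    [-1,38,0],
    [-1,38,0],
    [-1,38,0],
    [0,38,0],
    [0,38,0],
    [0,38,0],
    [0,0,-20],
    [0,0,0],
  ],
  twist=[
    [0,0,0.117],
    [0,0,0.117],
    [0,0,0.117],
    [0,0,0.117],
    [0,0,0.117],
    [0,0,0.117],
    [0,0,0.117],
    [0,0,0.117],
    [0,0,0.117],
    [0,0,0],
    [0,0,0],
  ],
  grip=[1,1,1,1,1,1,1,1,1,1,1],
)

```text
t: 12.6
position: [0.4818, 0.093, 0.1416]
tcp_rot: [3.127, 0.295, -0.011]
ft_force: [-1.5, -0.1, -1.5]
grip_width: 0.0238
```

```bash
python3 look.py g; python3 - <<'E'
from h import *
for c in('side','top'):
  f=grab(c);i=cv2.cvtColor(f['color'],cv2.COLOR_RGB2BGR);u,v=map(int,proj(f,[.47,.1,.06]))
  cv2.imwrite('pics/g_%sz.png'%c,cv2.resize(i[v-45:v+45,u-60:u+60],None,fx=6,fy=6,interpolation=cv2.INTER_CUBIC))
E
```

```text
12.6 [0.4818 0.093  0.1416] [ 3.1271  0.295  -0.0107] 0.023787053519745846 [-1.5151 -0.0914 -1.5137] [-0.2403  0.667  -0.0702  2.0473  0.1008  0.4372 -1.7699]
```

View pics/g_sidez.png

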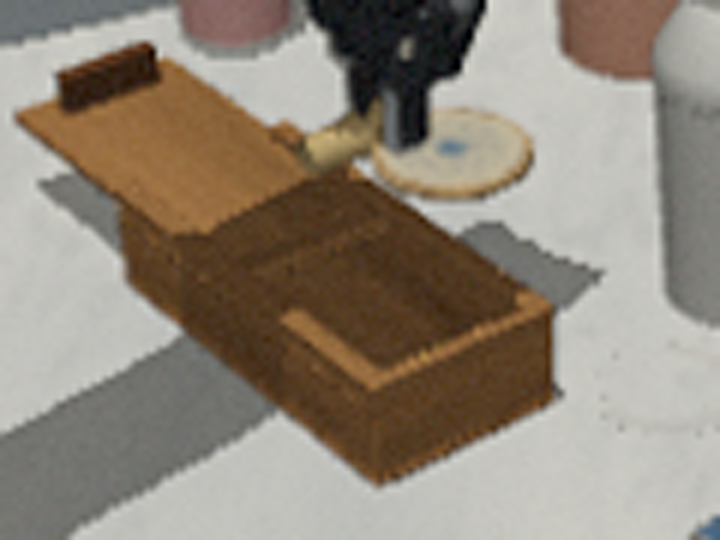

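View pics/g_topz.png

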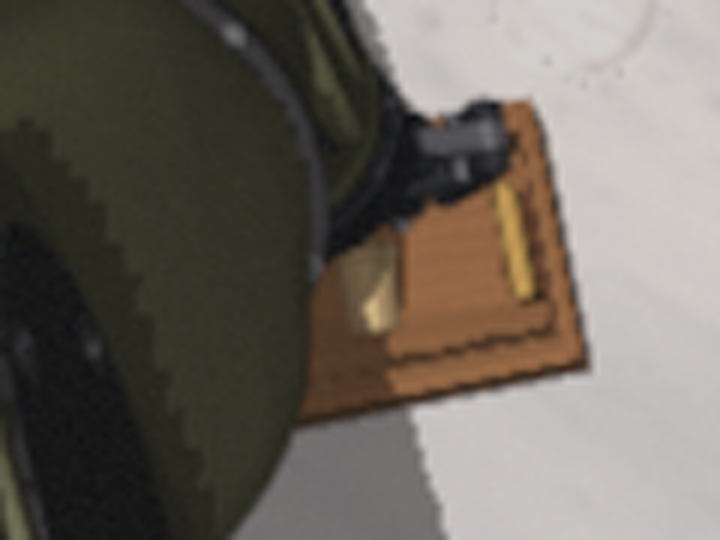

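>>> drive_tool(
  linear=[
    [5,-1,-25],
    [0,0,-25],
    [0,0,-25],
    [0,0,-20],
    [0,0,-15],
    [0,0,0],
  ],
  twist=[
    [0,0,0],
    [0,0,0],
    [0,0,0],
    [0,0,0],
    [0,0,0],
    [0,0,0],
  ],
  grip=[1,1,1,1,1,1],
)

```text
t: 13.4
position: [0.4887, 0.0901, 0.0332]
tcp_rot: [3.127, 0.288, -0.004]
ft_force: [-1.0, -0.3, -0.9]
grip_width: 0.0239
```

```bash
python3 - <<'E'
from h import *
for c in('side',):
  f=grab(c);i=cv2.cvtColor(f['color'],cv2.COLOR_RGB2BGR);u,v=map(int,proj(f,[.47,.1,.06]))
  cv2.imwrite('pics/i_%sz.png'%c,cv2.resize(i[v-45:v+45,u-60:u+60],None,fx=6,fy=6,interpolation=cv2.INTER_CUBIC))
E
```

```text
(no output)
```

View pics/i_sidez.png

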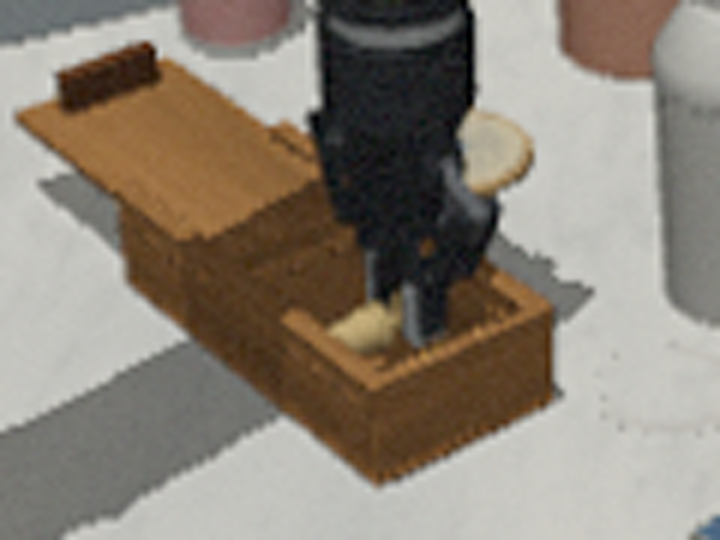

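>>> drive_tool(
  linear=[
    [0,0,-8],
    [0,0,-6],
    [0,0,-4],
    [0,0,-2],
    [0,0,0],
  ],
  twist=[
    [0,0,0],
    [0,0,0],
    [0,0,0],
    [0,0,0],
    [0,0,0],
  ],
  grip=[1,1,1,1,1],
)

```text
t: 13.95
position: [0.4893, 0.0913, 0.0141]
tcp_rot: [3.128, 0.291, -0.0]
ft_force: [-0.7, 0.1, -0.4]
grip_width: 0.0241
```

>>> drive_tool(
  linear=[
    [0,0,-2],
    [0,0,-1],
    [0,0,0],
    [0,0,0],
    [0,0,0],
    [0,0,0],
  ],
  twist=[
    [0,0,0],
    [0,0,0],
    [0,0,0],
    [0,0,0],
    [0,0,0],
    [0,0,0],
  ],
  grip=[1,1,1,0.55,0.55,0.55],
)

```text
t: 14.55
position: [0.4895, 0.0913, 0.0114]
tcp_rot: [3.128, 0.291, 0.0]
ft_force: [0.2, -0.0, 0.3]
grip_width: 0.0386
```

>>> drive_tool(
  linear=[
    [0,0,10],
    [0,0,25],
    [0,0,40],
    [0,0,45],
    [0,0,40],
    [0,0,0],
  ],
  twist=[
    [0,0,0],
    [0,0,0],
    [0,0,0],
    [0,0,0],
    [0,0,0],
    [0,0,0],
  ],
  grip=[0.55,0.55,0.55,0.55,0.55,0.55],
)

```text
t: 15.15
position: [0.4924, 0.0918, 0.1767]
tcp_rot: [-3.127, -0.29, -0.016]
ft_force: [0.7, 0.1, -0.4]
grip_width: 0.0387
```

```bash
python3 look.py j long_stopper lid_grip; python3 - <<'E'
from h import *
for c in('side',):
  f=grab(c);i=cv2.cvtColor(f['color'],cv2.COLOR_RGB2BGR);u,v=map(int,proj(f,[.47,.1,.06]))
  cv2.imwrite('pics/j_%sz.png'%c,cv2.resize(i[v-45:v+45,u-60:u+60],None,fx=6,fy=6,interpolation=cv2.INTER_CUBIC))
E
```

```text
15.15 [0.4924 0.0918 0.1767] [-3.1266 -0.2896 -0.0163] 0.038723395334494 [ 0.7356  0.1144 -0.4066] [-0.2238  0.6096 -0.0836  2.0049  0.0975  0.5203 -1.7627]
side long_stopper 0.77 [250.7 257.4] [ 0.3703 -0.2042  0.    ]
side long_stopper 0.57 [238.  184.8] [0.471  0.0907 0.    ]
side lid_grip 0.55 [195.3 131.1] [0.4305 0.3285 0.078 ]
top long_stopper 0.73 [200.7 187.6] [0.4683 0.0831 0.    ]
top long_stopper 0.56 [316.1 224.8] [ 0.3702 -0.2129  0.    ]
top lid_grip 0.74 [368.3 241.5] [ 0.3282 -0.3239  0.078 ]
```

View pics/j_sidez.png

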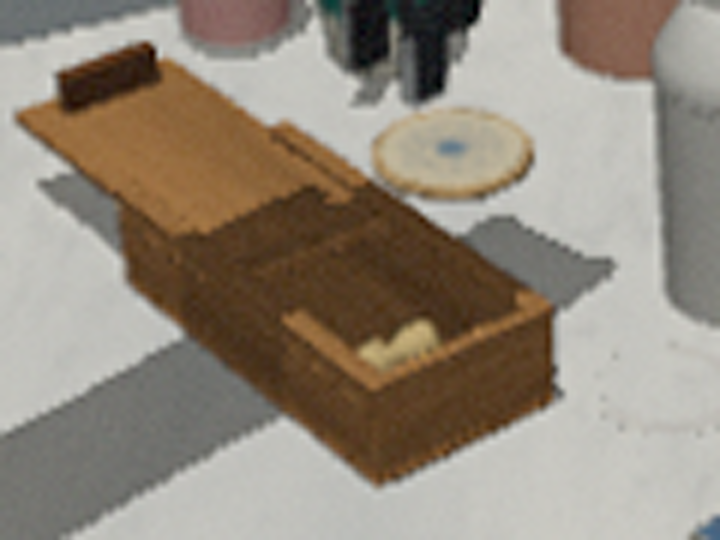

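>>> drive_tool(
  linear=[
    [-10,42,0],
    [-11,42,0],
    [-11,42,0],
    [-11,42,0],
    [-11,42,0],
    [-11,42,0],
    [0,0,-30],
    [0,0,-30],
    [0,0,-25],
    [0,0,-12],
    [0,0,0],
  ],
  twist=[
    [0,0,0],
    [0,0,0],
    [0,0,0],
    [0,0,0],
    [0,0,0],
    [0,0,0],
    [0,0,0],
    [0,0,0],
    [0,0,0],
    [0,0,0],
    [0,0,0],
  ],
  grip=[0.55,0.55,0.55,0.55,0.55,0.55,0.55,0.55,0.55,0.55,0.55],
)

```text
t: 16.6
position: [0.4232, 0.3422, 0.0723]
tcp_rot: [3.125, 0.291, -0.006]
ft_force: [0.6, -0.2, 0.1]
grip_width: 0.0385
```

>>> drive_tool(
  linear=[
    [2,1,-10],
    [0,0,-1],
    [0,0,0],
    [0,0,0],
    [0,0,0],
    [0,0,0],
    [0,0,0],
  ],
  twist=[
    [0,0,0],
    [0,0,0],
    [0,0,0],
    [0,0,0],
    [0,0,0],
    [0,0,0],
    [0,0,0],
  ],
  grip=[0.55,0.55,0.55,1,1,1,1],
  squeeze=70,
)

```text
t: 17.3
position: [0.4267, 0.3444, 0.0639]
tcp_rot: [-3.128, -0.291, -0.001]
ft_force: [0.4, -0.6, 5.2]
grip_width: 0.0099
```

>>> drive_tool(
  linear=[
    [0,0,1],
    [2,-10,0],
    [3,-16,0],
    [3,-16,0],
    [3,-16,0],
    [3,-16,0],
    [2,-12,0],
    [0,0,0],
  ],
  twist=[
    [0,0,0],
    [0,0,0],
    [0,0,0],
    [0,0,0],
    [0,0,0],
    [0,0,0],
    [0,0,0],
    [0,0,0],
  ],
  grip=[1,1,1,1,1,1,1,1],
)

```text
t: 18.1
position: [0.4444, 0.2553, 0.0654]
tcp_rot: [3.128, 0.285, 0.004]
ft_force: [2.6, -2.8, 12.1]
grip_width: 0.0098
```

```bash
python3 - <<'E'
from h import *
a=[]
for c in('side','top'):
  f=grab(c);i=cv2.cvtColor(f['color'],cv2.COLOR_RGB2BGR);u,v=map(int,proj(f,[.46,.15,.06]))
  a.append(cv2.resize(i[v-45:v+45,u-62:u+62],None,fx=6,fy=6,interpolation=cv2.INTER_CUBIC))
cv2.imwrite('pics/k.png',cv2.resize(np.vstack(a),None,fx=.55,fy=.55,interpolation=cv2.INTER_AREA));cv2.imwrite('pics/ks.png',a[0])
E
```

```text
(no output)
```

View pics/ks.png

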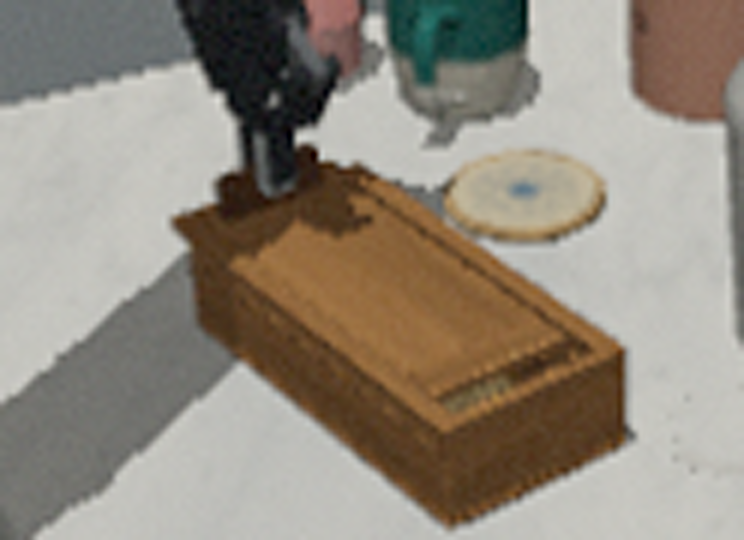

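View pics/k.png

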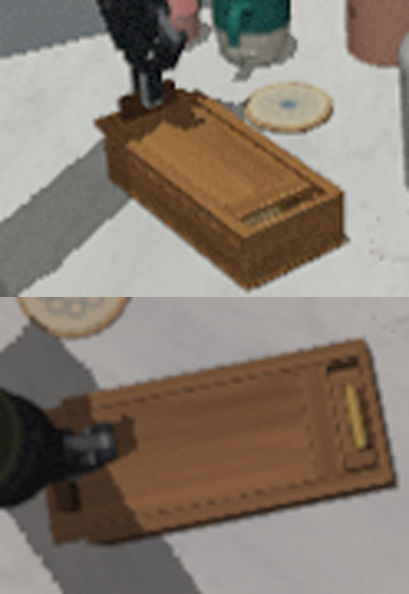

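>>> drive_tool(
  linear=[
    [0,0,-1],
    [0,0,0],
  ],
  twist=[
    [0,0,0],
    [0,0,0],
  ],
  grip=[1,1],
)

```text
t: 18.4
position: [0.4444, 0.2553, 0.0653]
tcp_rot: [3.127, 0.286, 0.005]
ft_force: [-0.8, -3.0, 21.7]
grip_width: 0.0098
```

>>> drive_tool(
  linear=[
    [0,0,2],
    [1,-5,0],
    [1,-5,0],
    [1,-5,0],
    [0,0,0],
  ],
  twist=[
    [0,0,0],
    [0,0,0],
    [0,0,0],
    [0,0,0],
    [0,0,0],
  ],
  grip=[1,1,1,1,1],
)

```text
t: 18.9
position: [0.4463, 0.2426, 0.0656]
tcp_rot: [-3.128, -0.289, -0.002]
ft_force: [1.5, 0.6, 7.1]
grip_width: 0.0103
```

>>> drive_tool(
  linear=[
    [1,-4,0],
    [1,-4,0],
    [1,-4,0],
    [0,0,0],
  ],
  twist=[
    [0,0,0],
    [0,0,0],
    [0,0,0],
    [0,0,0],
  ],
  grip=[1,1,1,1],
)

```text
t: 19.3
position: [0.4488, 0.2318, 0.0656]
tcp_rot: [-3.126, -0.291, -0.002]
ft_force: [-0.1, 0.8, 8.0]
grip_width: 0.0101
```

>>> drive_tool(
  linear=[
    [0,-2,0],
    [0,-2,0],
    [0,0,0],
  ],
  twist=[
    [0,0,0],
    [0,0,0],
    [0,0,0],
  ],
  grip=[1,1,1],
)

```text
t: 19.6
position: [0.4489, 0.2296, 0.0656]
tcp_rot: [-3.123, -0.293, -0.004]
ft_force: [0.2, 5.6, 4.9]
grip_width: 0.0099
```

>>> drive_tool(
  linear=[
    [0,-1,0],
    [0,-1,0],
    [0,0,0],
  ],
  twist=[
    [0,0,0],
    [0,0,0],
    [0,0,0],
  ],
  grip=[1,1,1],
)

```text
t: 19.9
position: [0.4486, 0.2295, 0.0656]
tcp_rot: [-3.121, -0.295, -0.004]
ft_force: [-1.9, 8.5, 5.9]
grip_width: 0.0097
```

>>> drive_tool(
  linear=[
    [0,-1,0],
    [0,0,0],
  ],
  twist=[
    [0,0,0],
    [0,0,0],
  ],
  grip=[1,1],
)

```text
t: 20.1
position: [0.4485, 0.2294, 0.0656]
tcp_rot: [-3.12, -0.297, -0.004]
ft_force: [-1.6, 10.5, 4.4]
grip_width: 0.0102
```

>>> drive_tool(
  linear=[
    [0,-2,0],
    [0,-2,0],
    [0,0,0],
  ],
  twist=[
    [0,0,0],
    [0,0,0],
    [0,0,0],
  ],
  grip=[1,1,1],
)

```text
t: 20.4
position: [0.448, 0.2291, 0.0656]
tcp_rot: [-3.114, -0.302, -0.006]
ft_force: [-3.3, 17.0, 3.0]
grip_width: 0.0099
```

>>> drive_tool(
  linear=[
    [0,4,0],
    [0,0,0],
    [0,0,0],
    [0,0,0],
    [0,0,10],
    [0,0,30],
    [0,0,40],
    [0,0,40],
    [0,30,40],
    [-10,40,0],
    [-10,40,0],
    [0,0,0],
  ],
  twist=[
    [0,0,0],
    [0,0,0],
    [0,0,0],
    [0,0,0],
    [0,0,0],
    [0,0,0],
    [0,0,0],
    [0,0,0],
    [0,0,0],
    [0,0,0],
    [0,0,0],
    [0,0,0],
  ],
  grip=[1,0.5,0.5,0.5,0.5,0.5,0.5,0.5,0.5,0.5,0.5,0.5],
)

```text
t: 21.6
position: [0.4256, 0.3412, 0.2264]
tcp_rot: [-3.121, -0.304, -0.001]
ft_force: [-1.0, -0.6, -0.7]
grip_width: 0.0428
```

```bash
python3 look.py m lid lid_grip; python3 - <<'E'
from h import *
a=[]
for c in('side','top'):
  f=grab(c);i=cv2.cvtColor(f['color'],cv2.COLOR_RGB2BGR);u,v=map(int,proj(f,[.46,.15,.06]))
  cv2.imwrite('pics/m_%sz.png'%c,cv2.resize(i[v-45:v+45,u-62:u+62],None,fx=6,fy=6,interpolation=cv2.INTER_CUBIC))
E
```

```text
21.6 [0.4256 0.3412 0.2264] [-3.1206 -0.3042 -0.0008] 0.04278158246558244 [-0.9679 -0.6116 -0.6786] [-0.717   0.5862 -0.0658  1.8206  0.0477  0.7321 -2.1836]
side lid 0.61 [229.1 163. ] [0.4697 0.1482 0.046 ]
side lid_grip 0.73 [212.4 145.7] [0.4452 0.2168 0.078 ]
side lid_grip 0.69 [322.4 231.6] [ 0.5287 -0.2773  0.078 ]
top lid 0.74 [178.5 186.5] [0.4662 0.132  0.046 ]
top lid_grip 0.84 [133.4 193. ] [0.4476 0.234  0.078 ]
```

View pics/m_sidez.png

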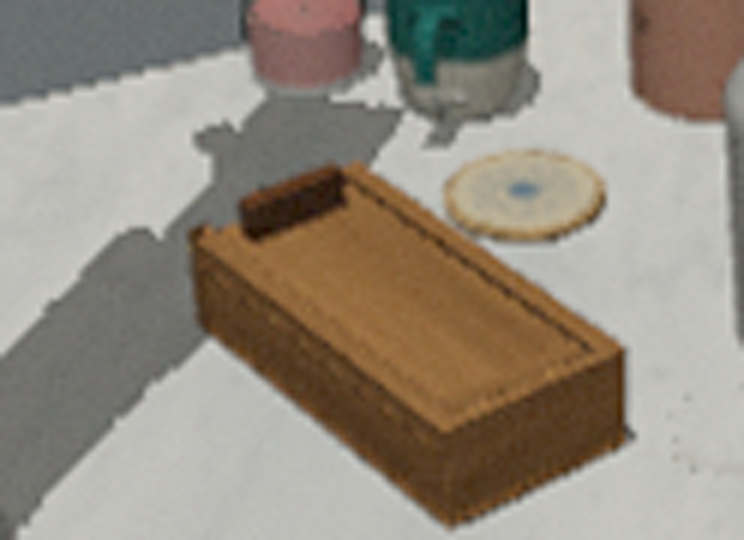

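View pics/m_topz.png

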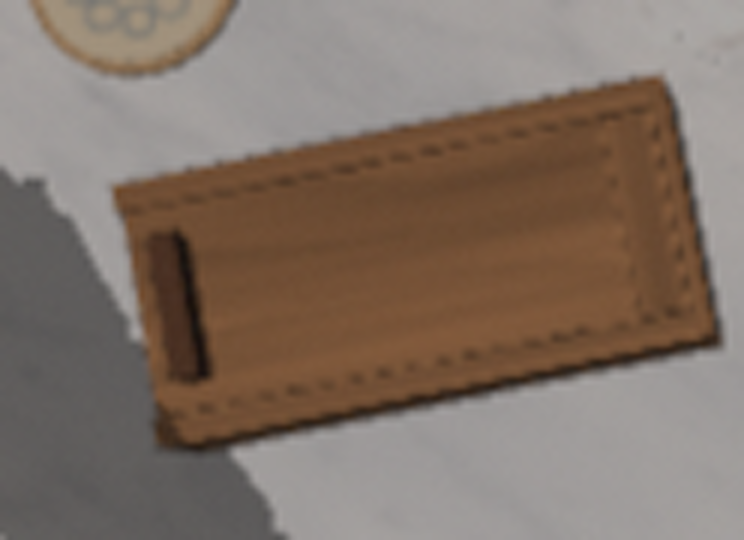

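View pics/m_side.png

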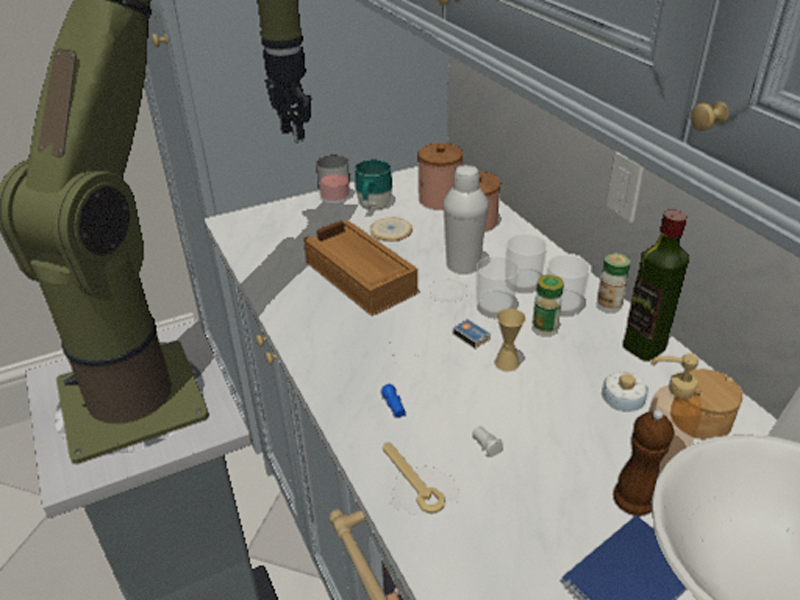

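```bash
python3 - <<'E'
from h import *
g=cv2.cvtColor(grab('top')['color'],cv2.COLOR_RGB2GRAY);o=cv2.cvtColor(cv2.imread('pics/top0.png'),cv2.COLOR_BGR2GRAY)
# lid region incl. bar but unlike fixed box edges
for n,(u0,v0,u1,v1) in {'bar':(132,178,150,208),'boxedge':(205,155,232,205)}.items():
    a=o[v0:v1,u0:u1].astype(np.float32);b=g[v0:v1,u0:u1].astype(np.float32)
    print(n,cv2.phaseCorrelate(a,b),np.abs(a-b).max(),np.abs(a-b).mean())
E
```

```text
bar ((0.5045132878184351, 0.6787407964121446), 0.9313059939278496) 55.0 3.6796296
boxedge ((0.548331114824391, 0.029041537856205224), 1.007783033494596) 10.0 2.6925926
```

```bash
python3 -c "
from bench import arm
print(arm.sign_off())"
```

```text
the job is handed in; nothing more can be done
None
```

The long wooden stopper is inside the box and the lid is shut again, against the end wall. I handed the job in at about 22 s of the 62 s allowed.

1. **Lid drawn back:** I gripped the lid's bar and pulled it about 116 mm over the ridge. It stayed in its channel.
2. **Stopper placed:** I took the wooden stopper, not the blue look-alike, by its knob and laid it across the box on the floor. The side picture showed it lying inside before I closed the lid.
3. **Lid shut:** I pushed the lid back over the ridge until it stopped. The bar came back to y = 0.229 m, where I had first gripped it, and did not move further under a 17 N push.

**Last checks:**
- The top picture, compared with the first one, puts the bar within about 0.1 mm of its starting place along the slide. Sideways it is about 1.5 mm off, which is within the lid's play.
- In the last side picture the other loose things looked unmoved. I judged that by eye and did not measure them.
- While closing, the lid felt up to 22 N of downward press for a moment, because the gripper was holding the bar about 4 mm higher than before. I raised the gripper to relieve it.
- The networks' bar position differed between the two cameras by 12 to 18 mm, so I relied on my own measurement and the touch position instead.

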